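Wedge the tilt table tight

TASK

The top plate of the small tilt table gives under load. Pick up the loose wooden wedge, lay it flat on the table's base plate with its thin end toward the gap, and push it straight in under the middle of the top plate's front edge until it jams tight and holds by itself, firmly but without forcing it. Then let go, leaving the black can standing on the top plate and the other things where they are.

Things in the scene. Friction and masses are not known exactly. Their poses are not given: they have to be found in the camera images.
- base: fixed aluminium base plate of the tilt table, 260 (x) x 160 (y) x 8 mm, on the bench; origin at the centre of its underside. Its front half (-x) is an open apron. Over its rear half (x = 19 to 125 mm, 104 mm wide, top about 32 mm above the bench) lies a grey top plate, hinged at the rear between two pillars, with a rounded steel lip under its front edge
- edge (a point): point on the base plate's upper face (8 mm above the bench) straight below the middle of the lip; x points inward under the top plate (push direction), y along the lip. The gap between lip and base plate differs (6 to 15 mm) and is not measured. The top plate is rubber-sprung: its lip pushes back with about 9 N per mm that it is raised
- wedge: loose wooden wedge, 140 x 30 mm, 0.08 kg; origin at the centre of its underside, x points to the thin end. The rear 40 mm (x = -70 to -30 mm) is a flat-topped tail block 28 mm high, to be gripped across the 30 mm width; then a ramp falls evenly over 100 mm from 23 mm to 3 mm at the thin end. It stays by friction when let go
- tail (a point): centre of the wedge's tail block, 50 mm behind the wedge's centre and 14 mm above its underside; axes as the wedge
- tip (a point): middle of the wedge's thin end, 70 mm ahead of its centre, 1.5 mm above its underside. Sliding the wedge takes under 1 N until the ramp meets the lip; then the push grows by 2 to 5 N per mm of advance. It is tight, and stays so, at a push of about 12 to 16 N (lip pressing with 4 to 13 N); a push of 22 N or more would be forcing it
- can_mid (a point): centre of the black can with clear top, 38 mm wide, 56 mm high, standing on the top plate; not to be upset
- tape_mid (a point): centre of a flat roll of tape, 55 mm wide, 18 mm high, lying on the bench behind the beaker; to be left alone
- eyepiece_mid (a point): centre of a black eyepiece, 35 mm wide, 45 mm high, standing on the bench beside the tilt table; to be left alone
- beaker_b: fixed glass beaker, 118 mm wide, 148 mm high, standing on the bench between the wedge and the tilt table, with two glass rods leaning in it that reach about 260 mm above the bench (carry the wedge round or over it); origin at the centre of its underside
Not all that is in view belongs to the job. Several things look just like the wedge: the one meant starts farthest to the robot's right.

How it is judged:
On the way, in this order (a step that is already met when the one before it is completed fails the run):
1. the wedge lies on the base plate with its thin end at the gap (x of tip in the frame of edge between -0.06 and 0.012 m and z of tip in the frame of edge below 0.008 m and angle between the x axis of wedge and the x axis of base, either way round below 0.35 rad and x of tail in the frame of base below -0.04 m and y of tail in the frame of base between -0.045 and 0.045 m and y of tip in the frame of base between -0.045 and 0.045 m), for 0.1 s.
2. the wedge has been pushed in until it is tight (x of tip in the frame of edge above 0.018 m and contact force between wedge and base above 4 N), for 0.2 s.
At the end, for the whole second after the job is handed in: the wedge, let go and at rest, lies flat (0.06 rad), thin end 18 to 85 mm inside the lip, both ends within 28 mm of the middle line, straight within 0.2 rad, pressed on the base plate with 4 to 16 N; the can stands upright within 30 mm of its place (all of step 2 and contact force between wedge and base below 16 N and x of tip in the frame of edge below 0.085 m and y of tail in the frame of base between -0.028 and 0.028 m and y of tip in the frame of base between -0.028 and 0.028 m and angle between the x axis of wedge and the x axis of base, either way round below 0.2 rad and angle between wedge's own z axis and vertical below 0.06 rad and linear speed of wedge below 0.005 m/s and contact force between wedge and the arm below 0.1 N and contact force between wedge and the fingers below 0.1 N and angle between can_mid's own z axis and vertical below 0.2 rad and distance of can_mid from where it was at the start of the episode below 0.03 m and x of tail in the frame of base below 0 m); the robot touches nothing.
It fails at once if the wedge is forced: more than 25 N between it and the base plate once it is under the lip (contact force between wedge and base above 25 N and x of tip in the frame of edge above 0.018 m).
It fails at once if the can is upset (30 mm or 0.4 rad) (distance of can_mid from where it was at the start of the episode above 0.03 m or angle between can_mid's own z axis and vertical above 0.4 rad).
It fails at once if the tape or the eyepiece is moved more than 30 mm (distance of any of tape_mid, eyepiece_mid from where it was at the start of the episode above 0.03 m).
It also fails if it takes over 58 s, if anything falls off the work surface, if the arm or the gripper's body presses on something with over 40 N, if the wrist force passes 120 N, or if a joint passes its speed limit or range.

ROBOT

A 6-joint arm with a two-finger parallel gripper is mounted at the origin on a cart in front of the work surface, level with it; the furniture and walls round the work are solid. World frame = base frame: x ahead of the robot, y to its left, z up, the work surface at z = 0. Lengths are in m, angles in rad, forces in N, time in s.
With the tool pointing down it reaches from about 0.35 to 0.975 m from the base axis. Payload 4.9 kg.
Tool frame: the origin (TCP) lies at the very end of the fingers, on their centre line; the grasp point (between the pads) lies 19 mm behind it (ctrl.pinch_z is the distance from the TCP to the grasp point, in m); z points along the fingers, y is the direction in which the jaws open and shut (so a half turn about z gives the same grasp; the last joint's range is limited). The gripper opens to 85 mm and grips with 20 to 120 N. Pads are 22 mm wide; open, the fingers measure 114 mm over their backs; the gripper's body (76 mm by 85 mm) begins 54 mm behind the grasp point. The pads swing forward as they close: fully open they stand 13 mm farther back than shut.
Start: joints at [1.129, 0.053, 1.613, -0, 1.476, -0.119], TCP at [0.198, 0.593, 0.231] pointing down, gripper open.
Joint ranges: [-3.01, 3.01], [-1.01, 2.22], [0.06, 2.58], [-1.02, 4.17], [0.09, 2.62], [-3.14, 3.14]. Speed limits (rad/s): [2.57, 2.57, 3.14, 3.14, 3.14, 3.14].

INTERFACE

Orientations are given as a rotation vector (axis times angle).
In Python, from station import ctrl gives the robot as it stands.
- The arm moves only by the tool carry_out, never from a script. Its argument "series" is a list of rows, each a list of 7 numbers: the shift along the world's x, y, z each as a share of 0.025 m, from -1 to 1, then the turn, a rotation vector about the world's x, y, z each as a share of 0.1 rad, from -1 to 1, then the opening, from 0 (shut) to 1 (fully open). A call has 1 to 12 rows; each row shifts and turns the commanded pose from where the row before left it; what a row does not reach is not made up. A row lasts 1/10 s, in which the tool goes at most 50 mm and 8.59 degrees, less where a joint would pass 70% of its speed; a pose out of reach is approached as far as the arm can. A call with a number of a shift or a turn outside -1 to 1 is refused whole. A call with a gripper value outside its range is refused whole. The fingers move at their own pace and stop on an object; "grip_force" is the grip in N (left out, the last holds). Time passes only in rows, so rows that do not move let the fingers close. It gives the time, the measured TCP pose, the force and the opening at its end, in the units of the state.
- ctrl.get_obs(): the state, without advancing time (a new reading comes with each control period).
- ctrl.get_image(name): name is "scene" or "top" or "wrist"; returns a dict with "frame" (480x640x3 uint8, blue, green, red), "fx", "fy", "cx", "cy" (pixels), "k1" (the pictures are not rectified: a ray, as slopes to the right and down, at radius r is drawn at 1 + k1 r^2 times it, then the intrinsics apply), "R" (3x3) and "t" (3): a world point X has camera coordinates R X + t; the wrist camera has in their place "hand_eye" (4x4, takes a point from camera to tool coordinates, whose origin is the TCP and whose axes are the flange's). Camera axes: x right, y down, z forward; pixel columns grow to the right and rows downward; lengths in m; the calibration is good to about 2 mm. A picture is of the moment at which its call begins: read the wrist's pose just before it. There is no depth.
- ctrl.finish_job(): hands the job in, once; it reports no verdict.
Trained networks look in a picture, given as the dict that the camera call returned (one of the last four; its "shot" number tells which), for a name from the list of things; names that differ only in an ending like _2 or _b are one class to them, and where a whole thing is asked for, a point or a joint stands for the part that bears it (a point fixed in the world has none). Each returns a list of dicts, best first, with "p" (0 to 1); they miss things now and then, are a little off and sometimes report something else, mostly with a low value. They report only what shows in the picture. A call takes as long as a camera call. They do not tell look-alikes from the thing itself.
- ctrl.trace(picture, name): "mask" (480x640 bool, what is visible of it) and "rect" ([left, top, width, height] as shares, 0 to 1, of the picture: columns of its width, rows of its height, round what is visible of it).
- ctrl.mark_of(picture, name): "position" ([column, row] as shares, 0 to 1, of the picture: columns of its width, rows of its height: a listed point, or the origin of a listed thing).
The state is a dict: "t": time; "q": joint angles; "dq": joint speeds; "effort": joint torques, N m; "tool_pos": TCP position; "tool_rot": TCP orientation; "contact_force": force on the tool from outside, world axes, zero at the start; "wrist_torque": the same for the moment, N m; "opening": finger opening in m.
Only numpy, scipy, OpenCV 4.12 (cv2) and the standard library are available. Lean on these libraries where they do the work, as an engineer would, in place of code of your own. Each camera call takes 0.05 s, during which the arm holds its last target.

## Working session

There is one attempt and no reset: what is moved stays moved. The work goes in short steps, Python scripts to look and compute and a tool call to move; the robot and the scene stay as the last step left them, time stands still between calls to the robot, and variables do not carry over. Pictures are saved under pics/ and viewed, and the job is handed in when it is done.

Besides the shell and the picture viewer there is one more tool, called by a JSON object that holds its "name" and its "arguments". carry_out: Moves the arm, as the interface text tells. Shift numbers are shares of 0.025 m and turn numbers shares of 0.1 rad, none past 1 either way. Its arguments: {"type":"object","properties":{"series":{"type":"array"},"grip_force":{"type":"number"}},"required":["series"]}

```bash
ls; mkdir -p pics
cat > h.py <<'E'
import numpy as np, cv2
from station import ctrl
from scipy.spatial.transform import Rotation as Rn
def K(im): return np.array([[im['fx'],0,im['cx']],[0,im['fy'],im['cy']],[0,0,1.]]), np.array([im['k1'],0,0,0,0.])
def pose(im,obs=None):
    if 'R' in im: return np.array(im['R']),np.array(im['t'])
    T=np.eye(4);T[:3,:3]=Rn.from_rotvec(obs['tool_rot']).as_matrix();T[:3,3]=obs['tool_pos']
    C=T@np.array(im['hand_eye']);Ci=np.linalg.inv(C);return Ci[:3,:3],Ci[:3,3]
def toplane(im,px,z,obs=None):
    k,d=K(im);R,t=pose(im,obs)
    u=cv2.undistortPoints(np.array(px,float).reshape(-1,1,2),k,d).reshape(-1,2)
    rays=np.c_[u,np.ones(len(u))]@R; c=-R.T@t
    return c+rays*((z-c[2])/rays[:,2])[:,None]
def proj(im,X,obs=None):
    k,d=K(im);R,t=pose(im,obs)
    return cv2.projectPoints(np.array(X,float).reshape(-1,1,3),cv2.Rodrigues(R)[0],t,k,d)[0].reshape(-1,2)
E
python3 - <<'E'
from h import *
o=ctrl.get_obs();print(o)
for n in ['scene','top','wrist']:
    im=ctrl.get_image(n);cv2.imwrite(f'pics/{n}0.png',im['frame'])
    if n!='wrist': print(n,np.round(-np.array(im['R']).T@im['t'],3))
    for th in ['wedge','tail','tip','edge','base','can_mid','tape_mid','eyepiece_mid','beaker_b']:
        try: print(n,th,[(np.round(np.array(m['position'])*[640,480]).tolist(),round(m['p'],2)) for m in ctrl.mark_of(im,th)])
        except Exception as e: print(th,e)
print(ctrl.get_obs()['t'])
E
```

```text
pics
{'t': 0.0, 'q': array([ 1.12899071e+00,  5.33528122e-02,  1.61426318e+00, -2.57432958e-06,
        1.47604804e+00, -1.18977547e-01]), 'dq': array([-0.00086068,  0.00079752,  0.0016882 , -0.00010527, -0.0006567 ,
        0.00053771]), 'effort': array([-8.65181737e-04, -3.93684196e+01, -3.70174563e+01, -2.20606521e-04,
        6.90620931e-03, -1.85398108e-06]), 'tool_pos': array([0.19799976, 0.59215077, 0.23008396]), 'tool_rot': array([-0.50480563, -3.10019033,  0.00312719]), 'contact_force': array([-0.21961999,  0.11555615, -0.1556838 ]), 'wrist_torque': array([ 0.00738347, -0.06573598, -0.00266514]), 'opening': 0.08558815222316626}
scene [-0.068 -1.149  0.892]
scene wedge [([255.0, 235.0], 0.96), ([231.0, 193.0], 0.72), ([307.0, 232.0], 0.51)]
scene tail [([234.0, 185.0], 0.59), ([268.0, 226.0], 0.58), ([294.0, 232.0], 0.46)]
scene tip [([230.0, 239.0], 0.91), ([228.0, 203.0], 0.62)]
scene edge [([396.0, 291.0], 0.85), ([324.0, 260.0], 0.37)]
scene base [([387.0, 294.0], 0.64)]
scene can_mid [([412.0, 272.0], 0.75)]
scene tape_mid [([353.0, 243.0], 0.5)]
scene eyepiece_mid [([39
[... 182 characters left out ...]
0, 272.0], 0.94), ([273.0, 248.0], 0.78), ([249.0, 274.0], 0.62)]
top tip [([244.0, 316.0], 0.8), ([284.0, 210.0], 0.7), ([157.0, 293.0], 0.64)]
top edge [([424.0, 212.0], 0.74)]
top base [([421.0, 218.0], 0.97), ([273.0, 248.0], 0.53), ([425.0, 212.0], 0.33)]
top can_mid [([431.0, 189.0], 0.63)]
top tape_mid [([321.0, 199.0], 0.79)]
top eyepiece_mid [([467.0, 240.0], 0.59)]
top beaker_b [([339.0, 239.0], 0.93), ([424.0, 212.0], 0.3), ([284.0, 211.0], 0.15)]
wrist wedge [([376.0, 394.0], 0.73)]
wrist tail [([423.0, 404.0], 0.74), ([128.0, 475.0], 0.73)]
wrist tip [([318.0, 380.0], 0.6)]
wrist edge []
wrist base []
wrist can_mid []
wrist tape_mid []
wrist eyepiece_mid []
wrist beaker_b []
1.5
```

View pics/scene0.png

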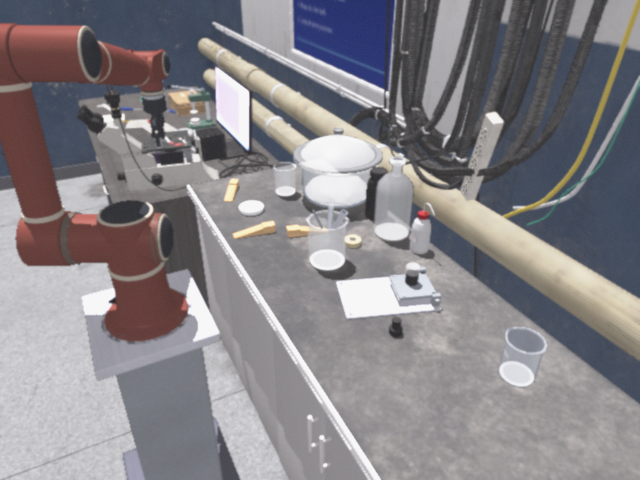

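View pics/top0.png

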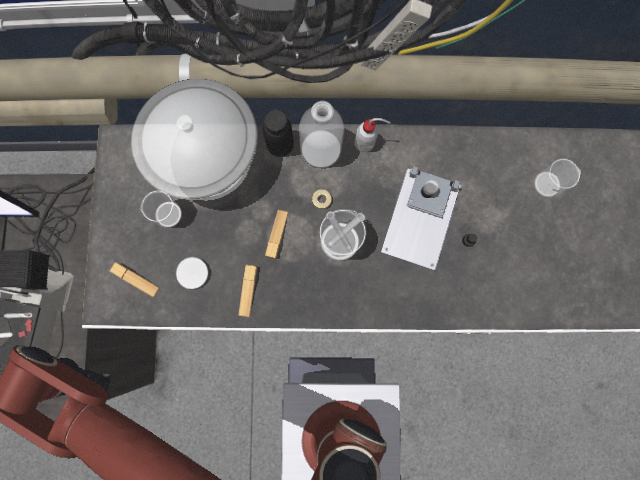

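Run:
```python
from h import *
im=ctrl.get_image('top')
R=im['R'];print(np.round(R,3))
for n,px,z in [('A',[[116,272],[157,293]],0),('B',[[249,274],[244,316]],0),('C',[[273,248],[284,210]],0),('edge',[[424,212]],.008),('base',[[421,218]],0),('can',[[431,189]],.06),('tape',[[321,199]],.009),('eye',[[467,240]],.022),('beaker',[[339,239]],0)]:
    print(n,np.round(toplane(im,px,z),3).tolist())
f=im['frame']
cv2.imwrite('pics/topcrop.png',cv2.resize(f[150:340,80:290],None,fx=3,fy=3,interpolation=2))
cv2.imwrite('pics/topcrop2.png',cv2.resize(f[120:290,300:500],None,fx=3.5,fy=3.5,interpolation=2))
```

```text
[[ 0.01  -1.    -0.012]
 [-0.986 -0.007 -0.164]
 [ 0.163  0.014 -0.986]]
A [[0.45, 0.642, 0.0], [0.392, 0.519, 0.0]]
B [[0.449, 0.259, 0.0], [0.331, 0.27, 0.0]]
C [[0.523, 0.192, 0.0], [0.634, 0.163, 0.0]]
edge [[0.63, -0.238, 0.008]]
base [[0.614, -0.231, 0.0]]
can [[0.683, -0.248, 0.06]]
tape [[0.665, 0.057, 0.009]]
eye [[0.547, -0.354, 0.022]]
beaker [[0.551, 0.005, 0.0]]
```

View pics/topcrop.png

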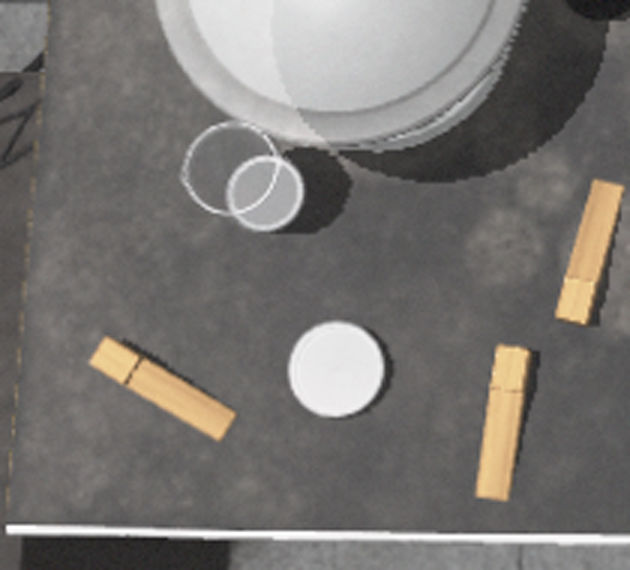

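View pics/topcrop2.png

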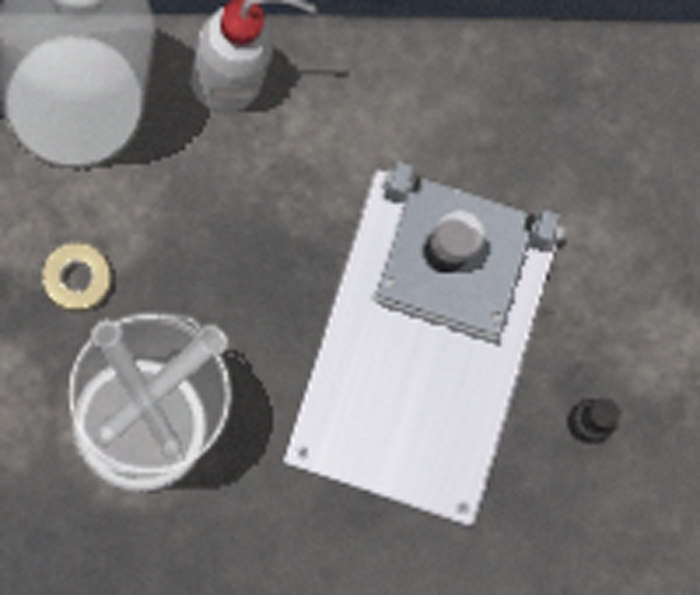

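The look-alikes in the top view are A (134,279), B (247,291) and C (277,234). C lies farthest to the robot's right (y≈0.18, against 0.27 for B), so I choose C. The crop shows its tail block at the near end and its thin end pointing away. The apron is nearest the robot, and the can stands on the grey plate at about (431,189).

Run:
```python
from h import *
im=ctrl.get_image('top')
c=lambda l:np.array(l)/3.5+[300,120]
b=toplane(im,c([[285,462],[473,524],[376,171]]),.008);print(np.round(b,4))
d=b[0]-b[1];print('width',np.linalg.norm(d),np.linalg.norm(b[2]-b[0]))
e=b[2]-b[0];print('yaw len',np.arctan2(e[1],e[0]),'yaw wid',np.arctan2(-d[0],d[1]))
print('center',(b[1]+b[2])/2)
w=lambda l:np.array(l)/3+[80,150]
t=toplane(im,w([[592,180],[623,188]]),.003).mean(0);g=toplane(im,w([[556,316],[587,325]]),.028).mean(0)
print(t,g,np.linalg.norm(t-g),np.arctan2((t-g)[1],(t-g)[0]))
o=ctrl.get_obs();print(Rn.from_rotvec(o['tool_rot']).as_matrix().round(3))
im=ctrl.get_image('scene');p=proj(im,[t,g]);print(p)
cv2.imwrite('pics/sc.png',cv2.resize(im['frame'][180:350,220:460],None,fx=3,fy=3,interpolation=2))
```

```text
[[ 0.5131 -0.1143  0.008 ]
 [ 0.4639 -0.2648  0.008 ]
 [ 0.7577 -0.1942  0.008 ]]
width 0.15837788555988538 0.2573932191684849
yaw len -0.31566212231657886 yaw wid -0.3157263600940076
center [ 0.61081426 -0.22950403  0.008     ]
[0.62958631 0.16706679 0.003     ] [0.49425697 0.19649307 0.028     ] 0.14073000661679866 -0.21410904853868049
[[-0.948  0.317  0.   ]
 [ 0.317  0.948  0.   ]
 [-0.     0.    -1.   ]]
[[326.31834639 229.76505533]
 [286.25538598 228.53199685]]
```

View pics/sc.png

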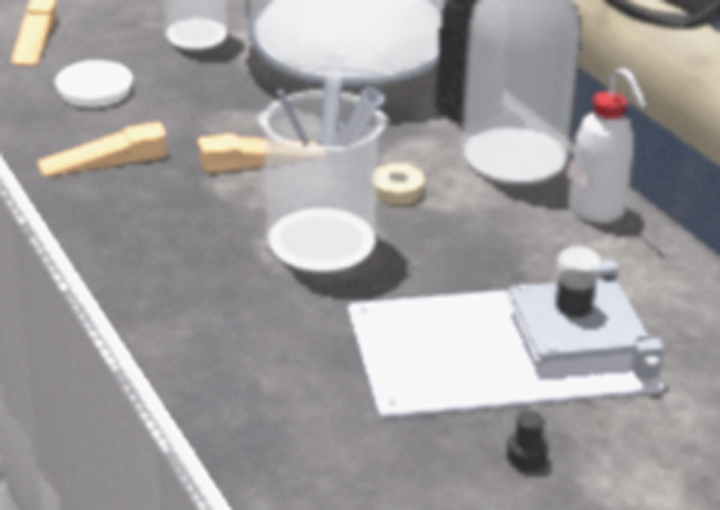

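{"name": "carry_out", "arguments": {"series": [[0.79,-1,0,0,0,0.09,1],[0.79,-1,0,0,0,0.09,1],[0.79,-1,0,0,0,0.09,1],[0.79,-1,0,0,0,0.09,1],[0.79,-1,0,0,0,0.09,1],[0.79,-1,0,0,0,0.09,1],[0.79,-1,0,0,0,0.09,1],[0.79,-1,0,0,0,0.09,1],[0.79,-1,0,0,0,0.09,1],[0.79,-1,0,0,0,0.09,1],[0.79,-1,0,0,0,0.09,1],[0.79,-1,0,0,0,0.09,1]]}}

```text
t: 2.85
tool_pos: [0.436, 0.2916, 0.2315]
tool_rot: [0.336, 3.123, 0.0]
contact_force: [0.3, 1.1, -0.8]
opening: 0.0852
```

{"name": "carry_out", "arguments": {"series": [[0.8,-1,0,0,0,0,1],[0.8,-1,0,0,0,0,1],[0.8,-1,0,0,0,0,1],[0.8,-1,0,0,0,0,1],[0,0,0,0,0,0,1],[0,0,0,0,0,0,1]], "grip_force": 60}}

```text
t: 3.45
tool_pos: [0.5154, 0.1924, 0.2313]
tool_rot: [-0.339, -3.123, -0.001]
contact_force: [-0.1, -0.1, -0.0]
opening: 0.0855
```

```bash
cat > look.py <<'E'
from h import *
import sys
o=ctrl.get_obs();im=ctrl.get_image('wrist')
cv2.imwrite('pics/%s.png'%sys.argv[1],im['frame'])
T=Rn.from_rotvec(o['tool_rot']).as_matrix()
print(o['t'],o['tool_pos'].round(4),'toolxang',np.arctan2(-T[1,0],-T[0,0]).round(4),T[2].round(3),o['contact_force'].round(2),o['opening'])
for th,z in [('tail',.014),('tip',.0015),('wedge',0)]:
    for m in ctrl.mark_of(im,th): 
        p=np.array(m['position'])*[640,480]; print(th,round(m['p'],2),p.round(),toplane(im,p,z,o).round(4))
E
python3 look.py w1
```

```text
3.45 [0.5154 0.1924 0.2313] toolxang -0.2162 [ 0.  0. -1.] [-0.06 -0.1  -0.01] 0.08550226625205368
tail 0.84 [373. 118.] [[0.4486 0.2553 0.014 ]]
tail 0.68 [325. 203.] [[0.5142 0.1972 0.014 ]]
tail 0.61 [149. 272.] [[0.544  0.0103 0.014 ]]
tip 0.75 [322. 313.] [[0.6328 0.169  0.0015]]
wedge 0.96 [367.  62.] [[0.401  0.2606 0.    ]]
wedge 0.6 [324. 249.] [[0.563  0.1866 0.    ]]
```

View pics/w1.png

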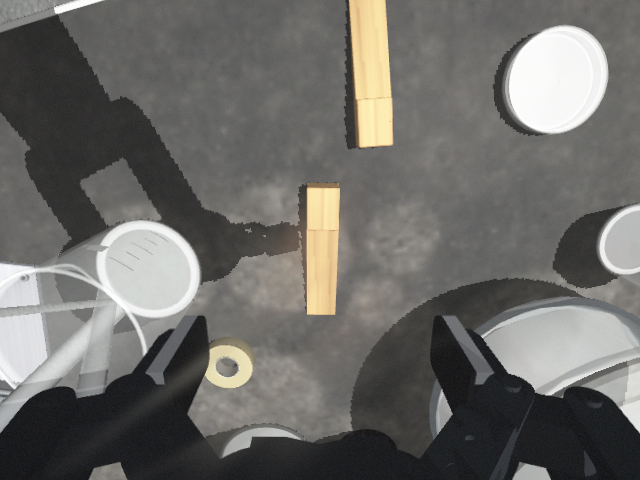

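The wrist view shows C with its tail top corners at (307,185) and (339,185) and its thin end at (307..336,315). B is behind it at (375,120) and clear of the fingers.

Run:
```python
from h import *
o=ctrl.get_obs();im=ctrl.get_image('wrist')
g=toplane(im,[[307,185],[339,185]],.028,o);t=toplane(im,[[307,315],[336,315]],.003,o)
s=toplane(im,[[307,230],[339,230]],.028,o)
print(g,s,t);g=g.mean(0);t=t.mean(0);s=s.mean(0);d=t-g;print(np.linalg.norm(d),np.arctan2(d[1],d[0]));print('tailc',(g+s)/2, 'from tip', t-0.12*d/np.linalg.norm(d[:2]))
```

```text
[[0.49100428 0.18692577 0.028     ]
 [0.49705703 0.21473853 0.028     ]] [[0.53157851 0.17768407 0.028     ]
 [0.53785228 0.20649781 0.028     ]] [[0.63002718 0.15443422 0.003     ]
 [0.63659877 0.1845946  0.003     ]]
0.14493228044486445 -0.22117243675756162
tailc [0.51437302 0.19646155 0.028     ] from tip [0.51623607 0.19583925 0.02401432]
```

{"name": "carry_out", "arguments": {"series": [[0,0.12,-1,0,0,-0.05,1],[0,0,-1,0,0,0,1],[0,0,-1,0,0,0,1],[0,0,-1,0,0,0,1],[0,0,-1,0,0,0,1],[0,0,-1,0,0,0,1],[0,0,-1,0,0,0,1],[0,0,-1,0,0,0,1],[0,0,-0.5,0,0,0,1],[0,0,-0.5,0,0,0,1],[0,0,0,0,0,0,0.6],[0,0,0,0,0,0,0]]}}

```text
t: 4.9
tool_pos: [0.5158, 0.196, 0.007]
tool_rot: [0.344, 3.122, 0.001]
contact_force: [0.5, -0.1, -0.5]
opening: 0.0592
```

{"name": "carry_out", "arguments": {"series": [[0,0,0,0,0,0,0],[0,0,0,0,0,0,0],[0,0,0,0,0,0,0],[0,0,0,0,0,0,0],[0,0,0,0,0,0,0],[0,0,0,0,0,0,0]]}}

```text
t: 5.5
tool_pos: [0.5166, 0.196, 0.0079]
tool_rot: [0.344, 3.12, 0.001]
contact_force: [-0.4, -0.2, 6.0]
opening: 0.0291
```

{"name": "carry_out", "arguments": {"series": [[0,0,0.4,0,0,0,0],[0,0,1,0,0,0,0],[0,0,1,0,0,0,0],[0,0,1,0,0,0,0],[0,0,1,0,0,0,0],[0,0,1,0,0,0,0],[0,0,1,0,0,0,0],[0,0,1,0,0,0,0],[0,0,1,0,0,0,0],[0,0,1,0,0,0,0],[0,0,0,0,0,0,0]]}}

```text
t: 6.6
tool_pos: [0.5169, 0.1961, 0.2459]
tool_rot: [0.344, 3.116, 0.004]
contact_force: [0.3, 0.3, -1.1]
opening: 0.0289
```

```bash
python3 look.py w2
python3 - <<'E'
from h import *
im=ctrl.get_image('scene');cv2.imwrite('pics/s2.png',cv2.resize(im['frame'][80:380,180:480],None,fx=2,fy=2))
E
```

```text
6.6 [0.5169 0.1961 0.2459] toolxang -0.2197 [-0.007  0.003 -1.   ] [ 0.29  0.34 -1.06] 0.02894759453866383
tail 0.95 [367. 113.] [[0.4471 0.2568 0.014 ]]
tail 0.83 [320. 325.] [[0.6511 0.1665 0.014 ]]
wedge 0.76 [359.  60.] [[0.3997 0.2598 0.    ]]
wedge 0.57 [321. 402.] [[0.763  0.1428 0.    ]]
```

View pics/w2.png

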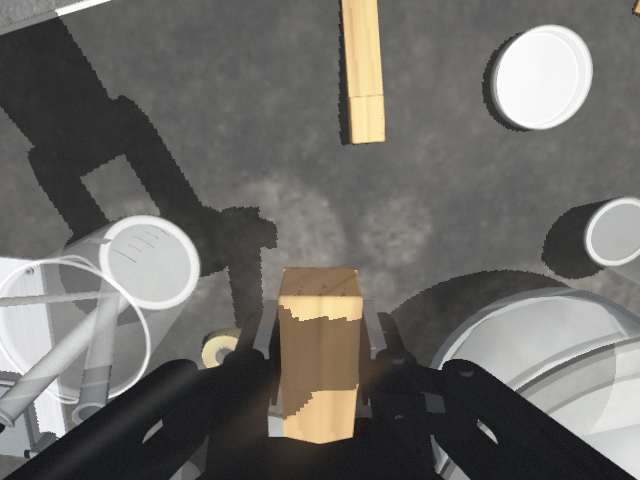

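View pics/s2.png

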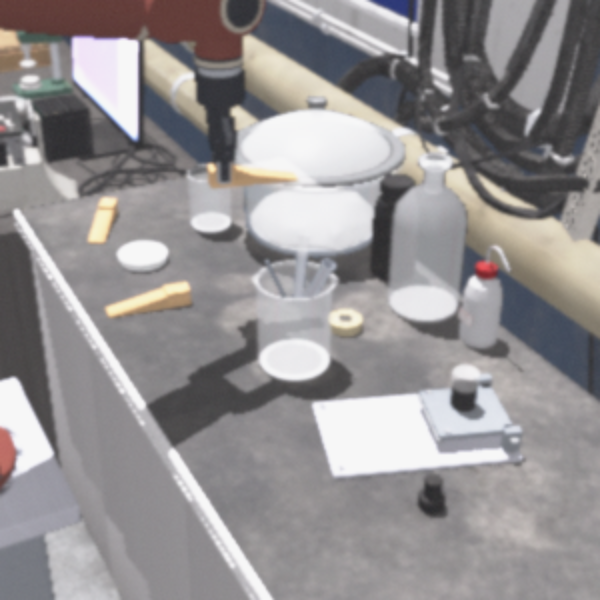

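{"name": "carry_out", "arguments": {"series": [[0,0,1,0,0,0,0],[0,0,1,0,0,0,0],[0,0,1,0,0,0,0],[0,0,0.4,0,0,0,0],[-0.07,-0.965,0,0,0,-0.06,0],[-0.07,-0.965,0,0,0,-0.06,0],[-0.07,-0.965,0,0,0,-0.06,0],[-0.07,-0.965,0,0,0,-0.06,0],[-0.07,-0.965,0,0,0,-0.06,0],[-0.07,-0.965,0,0,0,-0.06,0],[-0.07,-0.965,0,0,0,-0.06,0],[-0.07,-0.965,0,0,0,-0.06,0]]}}

```text
t: 8.05
tool_pos: [0.5005, 0.0018, 0.3241]
tool_rot: [-0.419, -3.11, -0.0]
contact_force: [0.1, -0.7, -0.6]
opening: 0.0287
```

{"name": "carry_out", "arguments": {"series": [[-0.07,-0.965,0,0,0,-0.06,0],[-0.07,-0.965,0,0,0,-0.06,0],[-0.07,-0.965,0,0,0,-0.06,0],[-0.07,-0.965,0,0,0,-0.06,0],[-0.07,-0.965,0,0,0,-0.06,0],[-0.07,-0.965,0,0,0,-0.06,0],[-0.07,-0.965,0,0,0,-0.06,0],[-0.07,-0.965,0,0,0,-0.06,0],[0,0,0,0,0,0,0],[0,0,0,0,0,0,0]]}}

```text
t: 9.05
tool_pos: [0.4868, -0.1902, 0.3246]
tool_rot: [-0.495, -3.1, -0.002]
contact_force: [0.1, -0.1, -0.7]
opening: 0.0291
```

```bash
python3 look.py w3
python3 - <<'E'
from h import *
for n in ['scene','top']:
    im=ctrl.get_image(n);cv2.imwrite(f'pics/{n}3.png',im['frame'])
E
```

```text
9.05 [ 0.4868 -0.1902  0.3246] toolxang -0.3167 [ 0.003  0.001 -1.   ] [ 0.08 -0.08 -0.73] 0.029109528403195854
tail 0.73 [321. 324.] [[ 0.6559 -0.2445  0.014 ]]
tail 0.25 [548. 264.] [[0.6661 0.0547 0.014 ]]
tip 0.57 [203. 280.] [[ 0.5543 -0.3713  0.0015]]
wedge 0.98 [320. 402.] [[ 0.7864 -0.2877  0.    ]]
```

View pics/w3.png

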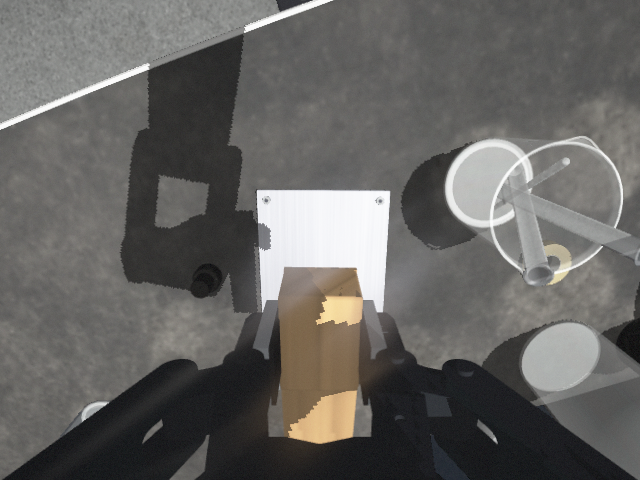

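View pics/top3.png

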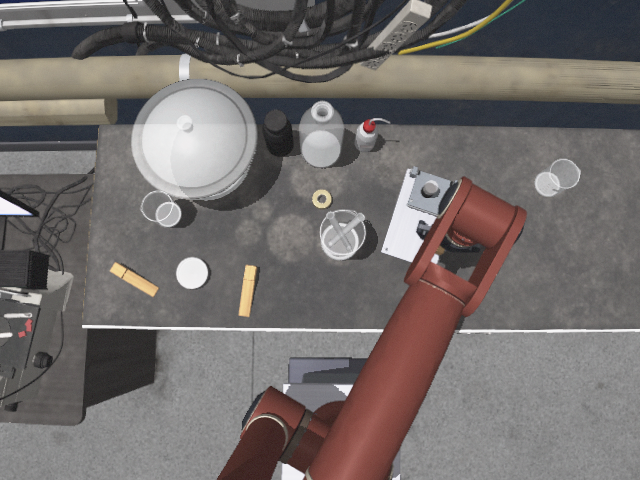

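The wedge is held straight and the base's front corners show at (257,191) and (390,191) in the wrist view. I'll check the base pose against them.

Run:
```python
from h import *
o=ctrl.get_obs();im=ctrl.get_image('wrist')
g=cv2.cvtColor(im['frame'],6)
p=toplane(im,[[257.5,190.5],[390,190.5]],.008,o);print(p)
d=p[1]-p[0];yaw=np.arctan2(-d[0],d[1]);print('w',np.linalg.norm(d),'yaw',yaw)
m=p.mean(0)
for y in(yaw,-.316):
    u=np.array([np.cos(y),np.sin(y),0]);print('center',m+.13*u,'edge',m+.152*u)
u=np.array([np.cos(-.316),np.sin(-.316)]);v=np.array([-u[1],u[0]])
print('tcp in base frame, wrist est',(o['tool_pos']-m)[:2]@u-.13,(o['tool_pos']-m)[:2]@v,'top est',(o['tool_pos'][:2]-[.6108,-.2295])@u,(o['tool_pos'][:2]-[.6108,-.2295])@v)
```

```text
[[ 0.46792533 -0.26135328  0.008     ]
 [ 0.51695696 -0.1111582   0.008     ]]
w 0.15799576979598645 yaw -0.31554546346243734
center [ 0.61602269 -0.2265993   0.008     ] edge [ 0.63693649 -0.23342667  0.008     ]
center [ 0.61600434 -0.22665547  0.008     ] edge [ 0.63691503 -0.23349234  0.008     ]
tcp in base frame, wrist est -0.13378476056822017 -0.004736287083549354 top est -0.12972209981435676 -0.00041525990031688687
```

{"name": "carry_out", "arguments": {"series": [[0.02,0.08,-1,0,0,0,0],[0,0,-1,0,0,0,0],[0,0,-1,0,0,0,0],[0,0,-1,0,0,0,0],[0,0,-1,0,0,0,0],[0,0,-1,0,0,0,0],[0,0,-1,0,0,0,0],[0,0,-1,0,0,0,0],[0,0,-1,0,0,0,0],[0,0,-1,0,0,0,0],[0,0,-1,0,0,0,0],[0,0,0,0,0,0,0]]}}

```text
t: 10.6
tool_pos: [0.485, -0.1864, 0.0475]
tool_rot: [-0.492, -3.095, -0.004]
contact_force: [-0.4, -0.2, -0.7]
opening: 0.0285
```

```bash
python3 look.py w4
python3 - <<'E'
from h import *
im=ctrl.get_image('scene');cv2.imwrite('pics/s4.png',cv2.resize(im['frame'][200:350,320:460],None,fx=4,fy=4,interpolation=2))
E
```

```text
10.6 [ 0.485  -0.1864  0.0475] toolxang -0.3153 [ 0.008  0.002 -1.   ] [-0.39 -0.22 -0.7 ] 0.028540341566172668
tail 0.83 [322. 324.] [[ 0.5052 -0.1918  0.014 ]]
wedge 0.96 [324. 403.] [[ 0.563  -0.2096  0.    ]]
```

View pics/s4.png

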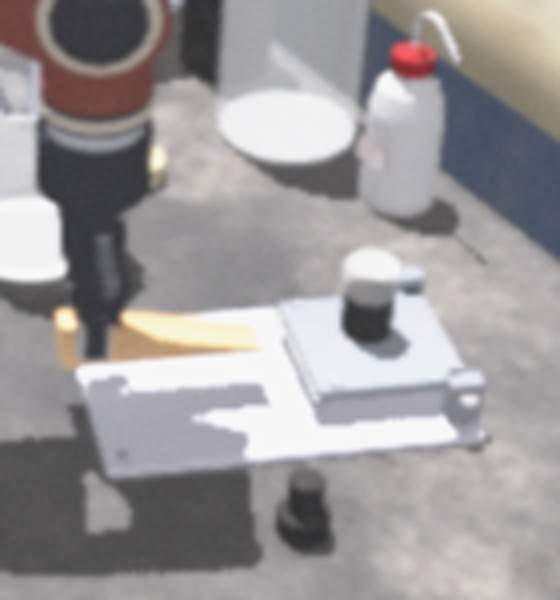

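View pics/w4.png

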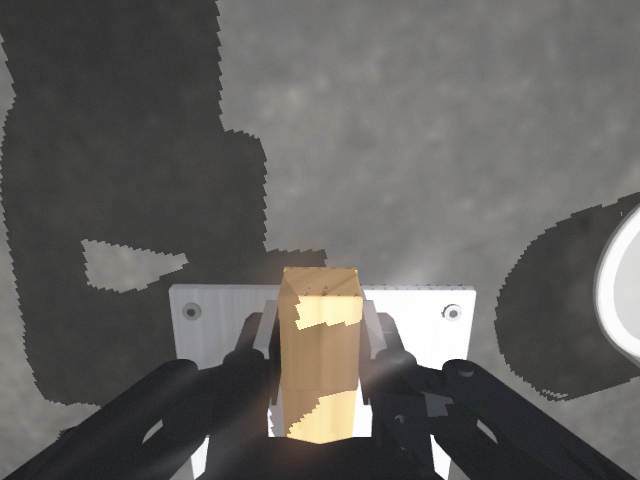

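{"name": "carry_out", "arguments": {"series": [[0,0,-0.5,0,0,0,0],[0,0,-0.5,0,0,0,0],[0,0,-0.16,0,0,0,0],[0,0,0,0,0,0,0],[0,0,0,0,0,0,0]]}}

```text
t: 11.35
tool_pos: [0.4876, -0.1882, 0.022]
tool_rot: [-0.494, -3.102, -0.0]
contact_force: [-0.3, 0.1, -0.4]
opening: 0.0288
```

{"name": "carry_out", "arguments": {"series": [[0,0,-0.16,0,0,0,0],[0,0,0,0,0,0,0]]}}

```text
t: 11.55
tool_pos: [0.4877, -0.1883, 0.0181]
tool_rot: [-0.494, -3.102, -0.0]
contact_force: [-0.5, 0.3, -0.5]
opening: 0.0289
```

{"name": "carry_out", "arguments": {"series": [[0,0,-0.08,0,0,0,0],[0,0,0,0,0,0,0]]}}

```text
t: 11.75
tool_pos: [0.4877, -0.1883, 0.0162]
tool_rot: [0.494, 3.103, 0.0]
contact_force: [-0.5, -0.5, -0.9]
opening: 0.0283
```

{"name": "carry_out", "arguments": {"series": [[0,0,-0.04,0,0,0,0],[0,0,0,0,0,0,0]]}}

```text
t: 11.95
tool_pos: [0.488, -0.1884, 0.0159]
tool_rot: [0.494, 3.102, -0.0]
contact_force: [-3.1, 0.5, 3.7]
opening: 0.0287
```

{"name": "carry_out", "arguments": {"series": [[0,0,-0.04,0,0,0,0],[0,0,0,0,0,0,0]]}}

```text
t: 12.15
tool_pos: [0.4881, -0.1885, 0.0158]
tool_rot: [-0.494, -3.102, 0.0]
contact_force: [-4.7, 3.1, 11.5]
opening: 0.0288
```

Run:
```python
from h import *
im=ctrl.get_image('scene');cv2.imwrite('pics/s5.png',cv2.resize(im['frame'][200:350,320:460],None,fx=4,fy=4,interpolation=2))
```

```text
(no output)
```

View pics/s5.png

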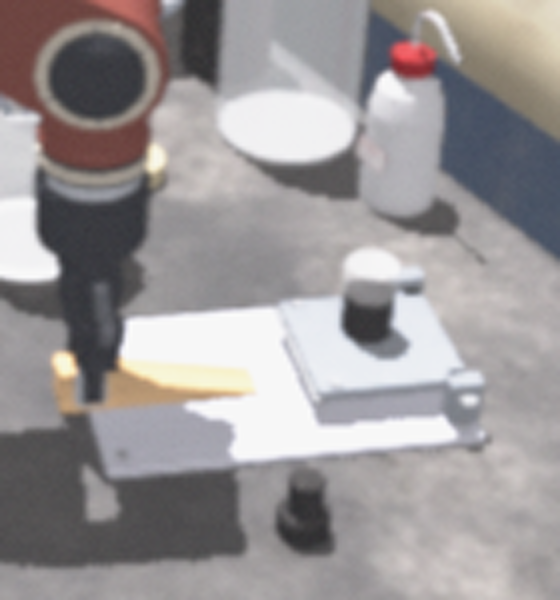

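{"name": "carry_out", "arguments": {"series": [[0,0,0.06,0,0,0,0],[0,0,0,0,0,0,0.3],[0,0,0,0,0,0,0.5],[0,0,0,0,0,0,0.7],[0,0,0,0,0,0,0.7]]}}

```text
t: 12.7
tool_pos: [0.4877, -0.1883, 0.0156]
tool_rot: [-0.494, -3.102, -0.0]
contact_force: [0.2, -0.7, -0.3]
opening: 0.0594
```

{"name": "carry_out", "arguments": {"series": [[0,0,0.4,0,0,0,0.7],[0,0,0.8,0,0,0,0.7],[0,0,1,0,0,0,0.7],[0,0,1,0,0,0,0.7],[0,0,1,0,0,0,0.7],[0,0,1,0,0,0,0.7],[-1,0.33,0,0,0,0,0.2],[-1,0.33,0,0,0,0,0.2],[0,0,0,0,0,0,0.2],[0,0,0,0,0,0,0.2]]}}

```text
t: 13.7
tool_pos: [0.438, -0.1719, 0.1465]
tool_rot: [0.494, 3.101, -0.001]
contact_force: [-0.7, 0.1, -0.0]
opening: 0.017
```

```bash
python3 look.py w6
python3 - <<'E'
from h import *
im=ctrl.get_image('scene');cv2.imwrite('pics/s6.png',cv2.resize(im['frame'][200:350,320:460],None,fx=4,fy=4,interpolation=2))
E
```

```text
13.7 [ 0.438  -0.1719  0.1465] toolxang -0.316 [-0.002 -0.    -1.   ] [-0.65  0.12 -0.05] 0.017025927263013003
tail 0.61 [319. 300.] [[ 0.4911 -0.1904  0.014 ]]
tip 0.74 [316. 414.] [[ 0.6065 -0.2311  0.0015]]
wedge 0.71 [322. 344.] [[ 0.5379 -0.2033  0.    ]]
```

View pics/w6.png

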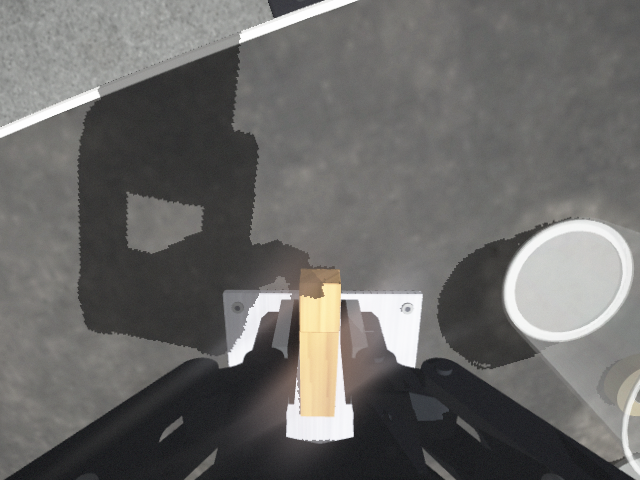

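View pics/s6.png

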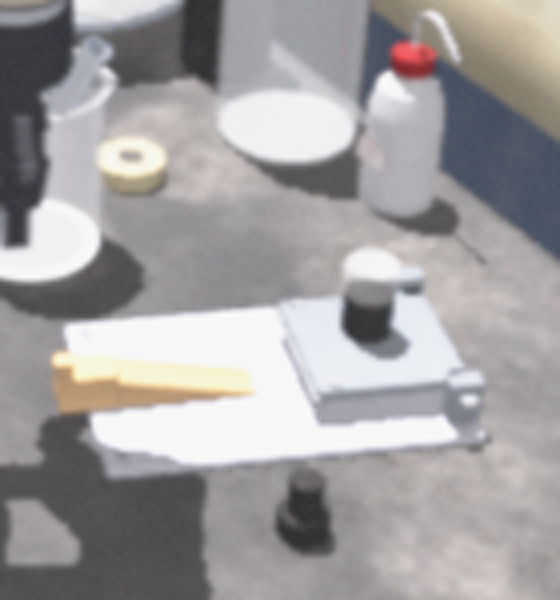

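The wedge lies released on the apron. In the wrist view its tail corners are at (302,270) and (340,270), its tip at (299..335,415), and the base front corners at (223,291) and (422,293).

```bash
cat > rel.py <<'E'
from h import *
def rel(im,o,b,g,t):
    b=toplane(im,b,.008,o);g=toplane(im,g,.036,o).mean(0);t=toplane(im,t,.011,o).mean(0)
    d=b[1]-b[0];y=np.arctan2(-d[0],d[1]);m=b.mean(0);print('w',np.linalg.norm(d),'yaw',y)
    dd=t-g;print('wedge yaw',np.arctan2(dd[1],dd[0]),'len',np.hypot(*dd[:2]))
    u=np.array([np.cos(y),np.sin(y)]);v=np.array([-u[1],u[0]])
    for n,p in(('tailback',g),('tip',t),('tcp',o['tool_pos'])): print(n,p[:2].round(4),'base frame',round((p-m)[:2]@u-.13,4),round((p-m)[:2]@v,4))
E
python3 - <<'E'
from rel import *
o=ctrl.get_obs();im=ctrl.get_image('wrist')
rel(im,o,[[223,291],[422.5,293]],[[302,270],[340,270]],[[299,416],[335,416]])
E
```

```text
w 0.1576466248259534 yaw -0.32779830075415134
wedge yaw -0.33848385547996 len 0.14873272002389287
tailback [ 0.4596 -0.1784] base frame -0.16 -0.0019
tip [ 0.5999 -0.2277] base frame -0.0112 -0.0035
tcp [ 0.4383 -0.1721] base frame -0.1821 -0.0028
```

{"name": "carry_out", "arguments": {"series": [[-0.4,0.13,0,0,0,0,0.2],[0,0,-1,0,0,0,0.2],[0,0,-1,0,0,0,0.2],[0,0,-1,0,0,0,0.2],[0,0,-1,0,0,0,0.2],[0,0,-0.8,0,0,0,0.2],[0,0,-0.32,0,0,0,0.2],[0,0,0,0,0,0,0.2]]}}

```text
t: 14.8
tool_pos: [0.4265, -0.1679, 0.0166]
tool_rot: [-0.494, -3.1, -0.002]
contact_force: [-0.5, 0.7, -0.3]
opening: 0.0171
```

{"name": "carry_out", "arguments": {"series": [[0.19,-0.062,0,0,0,0,0.2],[0.19,-0.062,0,0,0,0,0.2],[0.19,-0.062,0,0,0,0,0.2],[0.19,-0.062,0,0,0,0,0.2],[0.19,-0.062,0,0,0,0,0.2],[0.19,-0.062,0,0,0,0,0.2],[0.19,-0.062,0,0,0,0,0.2]]}}

```text
t: 15.5
tool_pos: [0.4613, -0.1795, 0.0178]
tool_rot: [-0.494, -3.102, -0.0]
contact_force: [0.0, -0.2, -0.1]
opening: 0.0169
```

```bash
python3 look.py w7
python3 - <<'E'
from h import *
im=ctrl.get_image('scene');cv2.imwrite('pics/s7.png',cv2.resize(im['frame'][200:350,320:460],None,fx=4,fy=4,interpolation=2))
E
```

```text
15.5 [ 0.4613 -0.1795  0.0178] toolxang -0.3158 [ 0. -0. -1.] [ 0.02 -0.2  -0.14] 0.016919477023937438
tail 0.89 [322. 385.] [[ 0.4949 -0.1899  0.014 ]]
wedge 0.55 [321. 449.] [[ 0.5441 -0.2062  0.    ]]
```

View pics/s7.png

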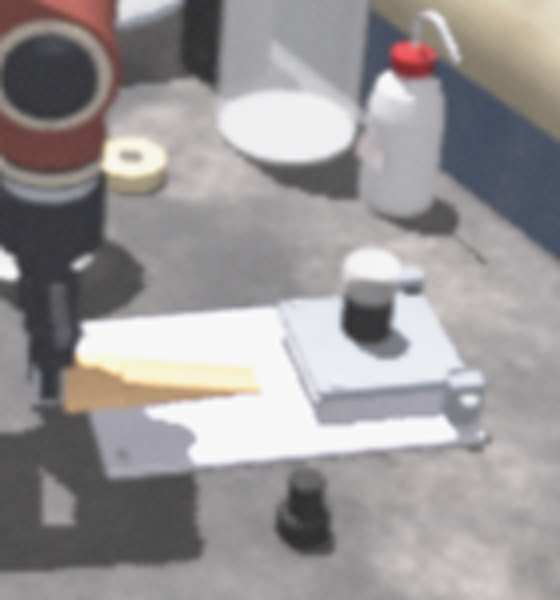

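View pics/w7.png

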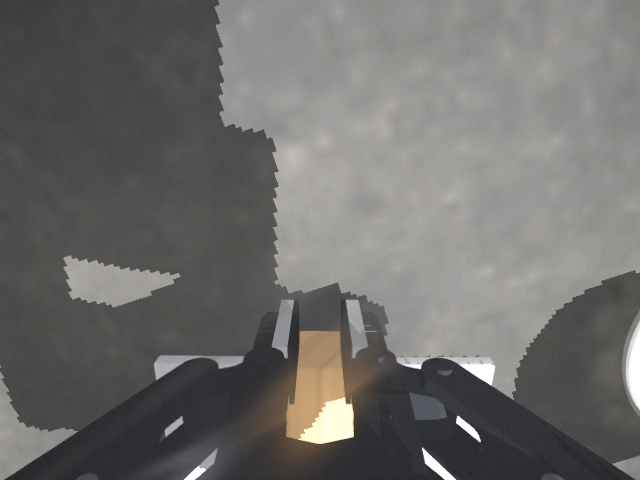

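{"name": "carry_out", "arguments": {"series": [[0.19,-0.062,0,0,0,0,0.2],[0.19,-0.062,0,0,0,0,0.2],[0.19,-0.062,0,0,0,0,0.2],[0.19,-0.062,0,0,0,0,0.2],[0.19,-0.062,0,0,0,0,0.2],[0.19,-0.062,0,0,0,0,0.2],[0,0,0,0,0,0,0.2]]}}

```text
t: 16.45
tool_pos: [0.4903, -0.1891, 0.018]
tool_rot: [0.494, 3.102, -0.0]
contact_force: [-0.6, -0.5, 0.2]
opening: 0.017
```

{"name": "carry_out", "arguments": {"series": [[0.114,-0.037,0,0,0,0,0.2],[0.114,-0.037,0,0,0,0,0.2],[0.114,-0.037,0,0,0,0,0.2],[0,0,0,0,0,0,0.2]]}}

```text
t: 16.85
tool_pos: [0.4985, -0.1917, 0.0179]
tool_rot: [0.494, 3.102, -0.0]
contact_force: [0.3, 0.8, 0.3]
opening: 0.0169
```

Run:
```python
from h import *
im=ctrl.get_image('scene');cv2.imwrite('pics/s8.png',cv2.resize(im['frame'][200:350,320:460],None,fx=4,fy=4,interpolation=2))
im=ctrl.get_image('top');cv2.imwrite('pics/t8.png',cv2.resize(im['frame'][150:290,360:500],None,fx=4,fy=4,interpolation=2))
```

```text
(no output)
```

View pics/s8.png

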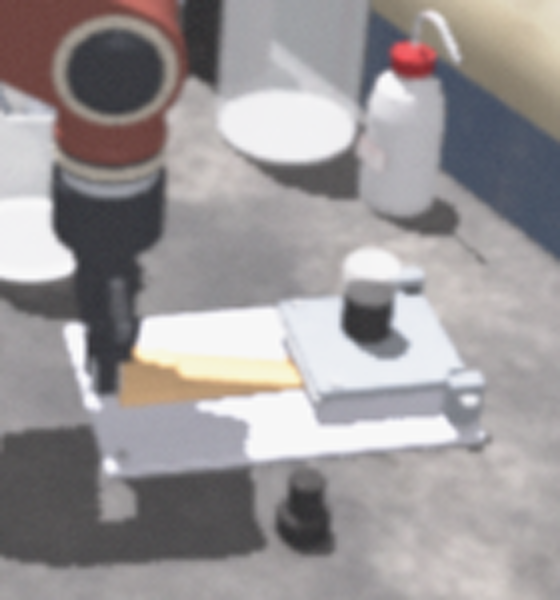

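{"name": "carry_out", "arguments": {"series": [[0.076,-0.025,0,0,0,0,0.2],[0.076,-0.025,0,0,0,0,0.2],[0.076,-0.025,0,0,0,0,0.2],[0,0,0,0,0,0,0.2]]}}

```text
t: 17.35
tool_pos: [0.5041, -0.1935, 0.0179]
tool_rot: [0.494, 3.102, -0.0]
contact_force: [0.4, 0.7, -0.7]
opening: 0.0168
```

{"name": "carry_out", "arguments": {"series": [[0.076,-0.025,0,0,0,0,0.2],[0.076,-0.025,0,0,0,0,0.2],[0,0,0,0,0,0,0.2]]}}

```text
t: 17.65
tool_pos: [0.5079, -0.1947, 0.0179]
tool_rot: [0.494, 3.102, -0.0]
contact_force: [0.4, 0.8, 0.0]
opening: 0.0169
```

{"name": "carry_out", "arguments": {"series": [[0.076,-0.025,0,0,0,0,0.2],[0.076,-0.025,0,0,0,0,0.2],[0,0,0,0,0,0,0.2]]}}

```text
t: 17.95
tool_pos: [0.5117, -0.196, 0.0179]
tool_rot: [0.494, 3.102, -0.0]
contact_force: [0.7, -0.0, -0.0]
opening: 0.0176
```

{"name": "carry_out", "arguments": {"series": [[0.076,-0.025,0,0,0,0,0.2],[0.076,-0.025,0,0,0,0,0.2],[0,0,0,0,0,0,0.2]]}}

```text
t: 18.25
tool_pos: [0.5155, -0.1972, 0.0179]
tool_rot: [0.494, 3.102, -0.0]
contact_force: [-0.1, 0.1, 0.4]
opening: 0.017
```

{"name": "carry_out", "arguments": {"series": [[0.076,-0.025,0,0,0,0,0.2],[0.076,-0.025,0,0,0,0,0.2],[0,0,0,0,0,0,0.2]]}}

```text
t: 18.55
tool_pos: [0.5193, -0.1985, 0.0179]
tool_rot: [0.494, 3.102, -0.0]
contact_force: [0.3, -0.6, 0.1]
opening: 0.0172
```

{"name": "carry_out", "arguments": {"series": [[0.076,-0.025,0,0,0,0,0.2],[0.076,-0.025,0,0,0,0,0.2],[0,0,0,0,0,0,0.2]]}}

```text
t: 18.85
tool_pos: [0.5231, -0.1997, 0.0179]
tool_rot: [0.494, 3.102, -0.0]
contact_force: [0.5, -0.3, 0.6]
opening: 0.0171
```

Run:
```python
from h import *
im=ctrl.get_image('scene');cv2.imwrite('pics/s9.png',cv2.resize(im['frame'][200:350,320:460],None,fx=4,fy=4,interpolation=2))
```

```text
(no output)
```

View pics/s9.png

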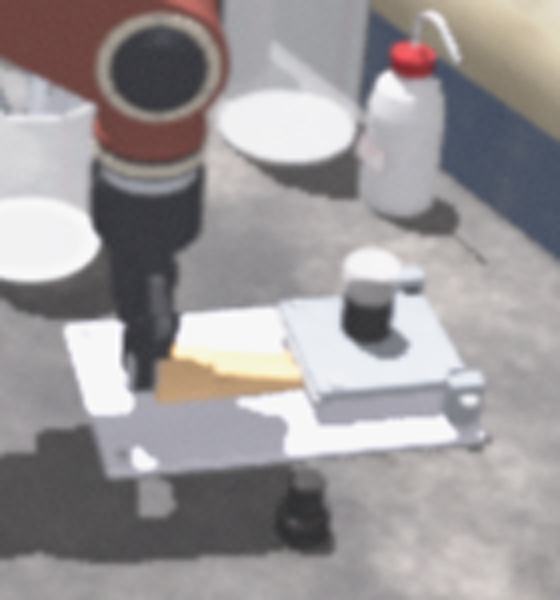

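{"name": "carry_out", "arguments": {"series": [[0.076,-0.025,0,0,0,0,0.2],[0.076,-0.025,0,0,0,0,0.2],[0,0,0,0,0,0,0.2]]}}

```text
t: 19.2
tool_pos: [0.5269, -0.201, 0.0179]
tool_rot: [0.494, 3.102, -0.0]
contact_force: [-0.2, 0.2, -0.1]
opening: 0.0174
```

{"name": "carry_out", "arguments": {"series": [[0.076,-0.025,0,0,0,0,0.2],[0.038,-0.012,0,0,0,0,0.2],[0,0,0,0,0,0,0.2]]}}

```text
t: 19.5
tool_pos: [0.5296, -0.2019, 0.0179]
tool_rot: [0.494, 3.102, -0.0]
contact_force: [0.5, -0.0, 0.2]
opening: 0.0172
```

{"name": "carry_out", "arguments": {"series": [[0.076,-0.025,0,0,0,0,0.2],[0.038,-0.012,0,0,0,0,0.2],[0,0,0,0,0,0,0.2]]}}

```text
t: 19.8
tool_pos: [0.5324, -0.2028, 0.0178]
tool_rot: [0.494, 3.102, -0.0]
contact_force: [-0.2, -0.1, -0.9]
opening: 0.0168
```

{"name": "carry_out", "arguments": {"series": [[0.076,-0.025,0,0,0,0,0.2],[0.038,-0.012,0,0,0,0,0.2],[0,0,0,0,0,0,0.2]]}}

```text
t: 20.1
tool_pos: [0.5353, -0.2037, 0.0178]
tool_rot: [0.494, 3.102, -0.0]
contact_force: [0.2, 0.4, 0.6]
opening: 0.017
```

{"name": "carry_out", "arguments": {"series": [[0.076,-0.025,0,0,0,0,0.2],[0,0,0,0,0,0,0.2]]}}

```text
t: 20.3
tool_pos: [0.5373, -0.2043, 0.0179]
tool_rot: [0.494, 3.102, -0.0]
contact_force: [0.5, 0.8, 1.1]
opening: 0.0168
```

{"name": "carry_out", "arguments": {"series": [[0.076,-0.025,0,0,0,0,0.2],[0,0,0,0,0,0,0.2]]}}

```text
t: 20.5
tool_pos: [0.5391, -0.205, 0.0178]
tool_rot: [0.494, 3.102, -0.0]
contact_force: [0.5, 0.6, 0.2]
opening: 0.0169
```

Run:
```python
from h import *
im=ctrl.get_image('scene');cv2.imwrite('pics/s10.png',cv2.resize(im['frame'][200:350,320:460],None,fx=4,fy=4,interpolation=2))
```

```text
(no output)
```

View pics/s10.png

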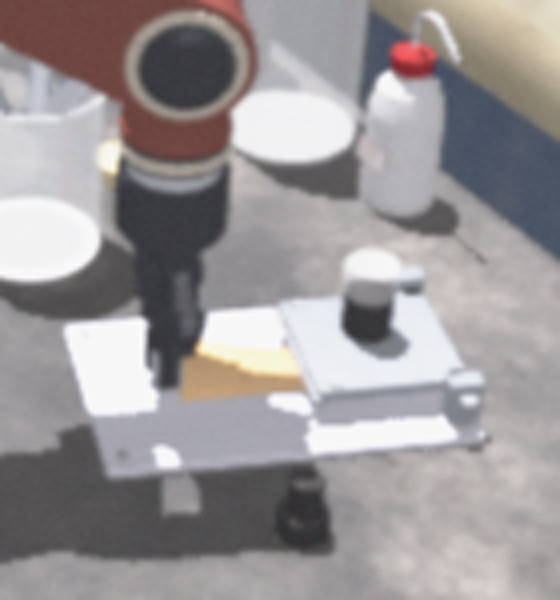

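The wedge follows the fingers straight in, and the can still stands. I'll carry on in small steps.

{"name": "carry_out", "arguments": {"series": [[0.076,-0.025,0,0,0,0,0.2],[0,0,0,0,0,0,0.2]]}}

```text
t: 20.75
tool_pos: [0.5403, -0.2053, 0.0177]
tool_rot: [-0.494, -3.101, -0.001]
contact_force: [-4.8, 2.0, 2.6]
opening: 0.0169
```

{"name": "carry_out", "arguments": {"series": [[0.076,-0.025,0,0,0,0,0.2],[0,0,0,0,0,0,0.2]]}}

```text
t: 20.95
tool_pos: [0.5414, -0.2056, 0.0175]
tool_rot: [-0.493, -3.099, -0.001]
contact_force: [-6.2, 1.9, 5.4]
opening: 0.0168
```

{"name": "carry_out", "arguments": {"series": [[0.057,-0.019,0,0,0,0,0.2],[0,0,0,0,0,0,0.2]]}}

```text
t: 21.15
tool_pos: [0.542, -0.2058, 0.0174]
tool_rot: [-0.493, -3.097, -0.002]
contact_force: [-8.7, 3.8, 6.6]
opening: 0.0169
```

{"name": "carry_out", "arguments": {"series": [[0.057,-0.019,0.024,0,0,0,0.2],[0,0,0,0,0,0,0.2]]}}

```text
t: 21.35
tool_pos: [0.5428, -0.206, 0.0175]
tool_rot: [-0.492, -3.095, -0.003]
contact_force: [-10.4, 3.2, 5.9]
opening: 0.0167
```

{"name": "carry_out", "arguments": {"series": [[0.03,-0.01,0.012,0,0,0,0.2],[0,0,0,0,0,0,0.2],[0,0,0,0,0,0,0.2]]}}

```text
t: 21.65
tool_pos: [0.543, -0.206, 0.0175]
tool_rot: [-0.492, -3.094, -0.003]
contact_force: [-10.4, 2.6, 5.4]
opening: 0.0168
```

{"name": "carry_out", "arguments": {"series": [[0.057,-0.019,0.02,0,0,0,0.2],[0,0,0,0,0,0,0.2]]}}

```text
t: 21.85
tool_pos: [0.5438, -0.2062, 0.0175]
tool_rot: [-0.492, -3.092, -0.004]
contact_force: [-12.2, 3.5, 5.1]
opening: 0.017
```

{"name": "carry_out", "arguments": {"series": [[0.04,-0.013,0.01,0,0,0,0.2],[0,0,0,0,0,0,0.2],[0,0,0,0,0,0,0.2]]}}

```text
t: 22.15
tool_pos: [0.5441, -0.2063, 0.0175]
tool_rot: [-0.492, -3.091, -0.004]
contact_force: [-13.4, 3.5, 5.6]
opening: 0.0172
```

{"name": "carry_out", "arguments": {"series": [[0.035,-0.011,0.01,0,0,0,0.2],[0,0,0,0,0,0,0.2],[0,0,0,0,0,0,0.2]]}}

```text
t: 22.45
tool_pos: [0.5445, -0.2064, 0.0175]
tool_rot: [-0.491, -3.089, -0.005]
contact_force: [-15.5, 4.9, 6.8]
opening: 0.017
```

The push is about 15–16 N, which is tight. I'll back straight off and then check.

{"name": "carry_out", "arguments": {"series": [[-0.1,0.033,0,0,0,0,0.2],[-0.2,0.066,0,0,0,0,0.2],[-0.4,0.13,0,0,0,0,0.2],[-0.6,0.2,0,0,0,0,0.2],[-0.6,0.2,0.4,0,0,0,0.2],[0,0,1,0,0,0,0.2],[0,0,1,0,0,0,0.2],[0,0,1,0,0,0,0.2],[0,0,1,0,0,0,0.2],[0,0,1,0,0,0,0.2],[0,0,0,0,0,0,0.2],[0,0,0,0,0,0,0.2]]}}

```text
t: 23.65
tool_pos: [0.5024, -0.1929, 0.1554]
tool_rot: [0.494, 3.1, -0.001]
contact_force: [0.8, 0.0, -0.6]
opening: 0.0175
```

```bash
python3 look.py w11
python3 - <<'E'
from h import *
im=ctrl.get_image('scene');a=cv2.resize(im['frame'][200:350,320:460],None,fx=4,fy=4,interpolation=2);cv2.imwrite('pics/s11.png',a)
b=cv2.imread('pics/s10.png')
im=ctrl.get_image('top');cv2.imwrite('pics/t11.png',cv2.resize(im['frame'][120:290,300:500],None,fx=3.5,fy=3.5,interpolation=2))
E
```

```text
23.65 [ 0.5024 -0.1929  0.1554] toolxang -0.3158 [-0.002 -0.    -1.   ] [ 0.75  0.05 -0.63] 0.017541057402012988
tail 0.62 [321. 318.] [[ 0.5763 -0.2164  0.014 ]]
wedge 0.97 [323. 362.] [[ 0.6259 -0.2303  0.    ]]
```

View pics/w11.png

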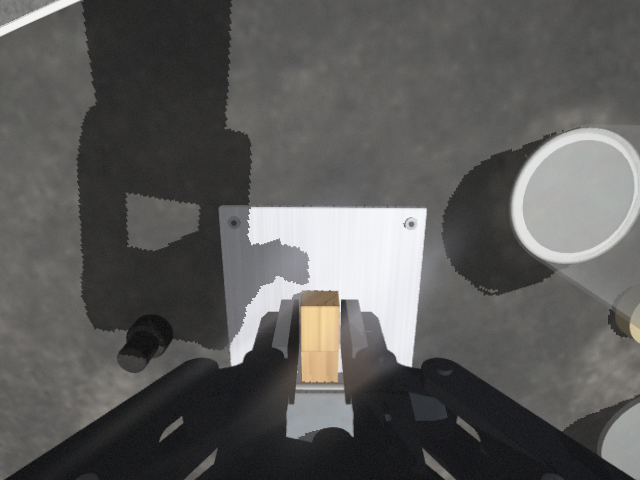

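View pics/s11.png

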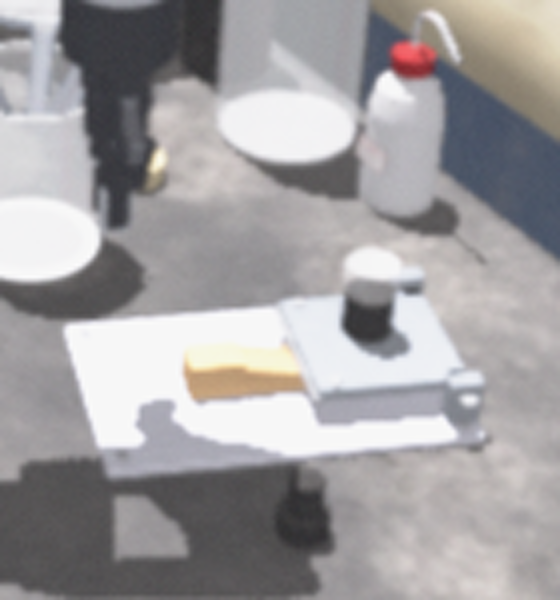

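Run:
```python
from rel import *
o=ctrl.get_obs();im=ctrl.get_image('wrist')
cv2.imwrite('pics/w11c.png',cv2.resize(im['frame'][190:400,210:440],None,fx=3,fy=3,interpolation=2))
rel(im,o,[[219,207],[427,208]],[[302,306],[339,306]],[[302,352],[339,352]])
a=cv2.imread('pics/s11.png');b=cv2.imread('pics/s10.png')
cv2.imwrite('pics/cmp.png',np.vstack([cv2.resize(x[320:420,130:330],None,fx=3,fy=3) for x in (b,a)]))
```

```text
w 0.15711641850003577 yaw -0.3217400450912479
wedge yaw -0.3146077356443303 len 0.055946910296870864
tailback [ 0.5523 -0.2086] base frame -0.062 -0.0016
tip [ 0.6055 -0.2259] base frame -0.006 -0.0012
tcp [ 0.5014 -0.1923] base frame -0.1154 -0.0023
```

View pics/cmp.png

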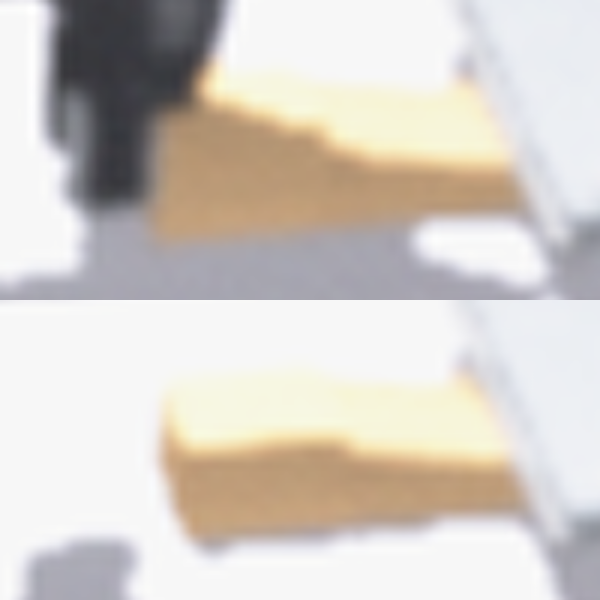

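View pics/w11c.png

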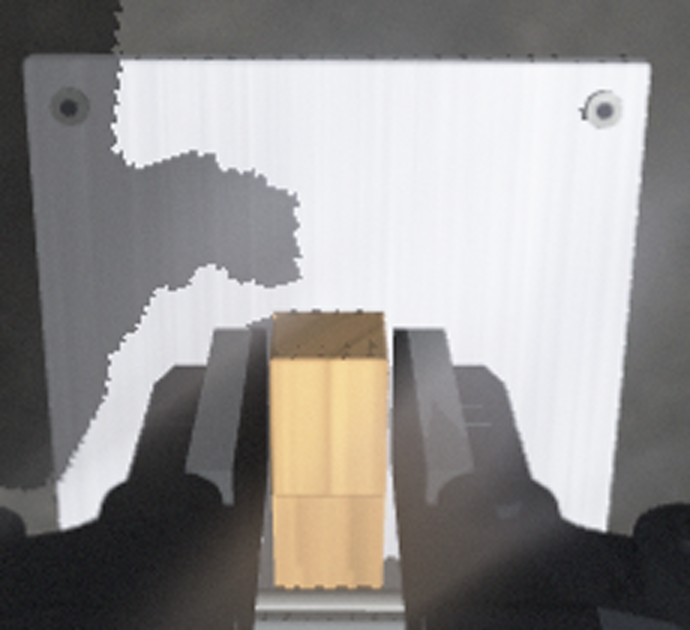

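Run:
```python
from h import *
im=ctrl.get_image('scene')
def ov(src,tb,yaw,name):
    u=np.array([np.cos(yaw),np.sin(yaw),0]);v=np.array([-u[1],u[0],0])
    P=[np.array([*tb,z])+v*s for z in(.008,.036) for s in(-.015,.015)]
    P+=[np.array([*tb,.036])+u*.04+v*s for s in(-.015,.015)]+[np.array([*tb,.008])+u*.07+v*s for s in(-.015,.015)]
    p=(proj(im,P)-[320,200]+.5)*4
    a=cv2.resize(src,None,fx=1,fy=1)
    for i,j in((0,1),(2,3),(0,2),(1,3),(2,4),(3,5),(0,6),(1,7),(4,5)): cv2.line(a,tuple(int(x) for x in p[i]),tuple(int(x) for x in p[j]),(0,0,255),1)
    return cv2.resize(a[320:430,130:330],None,fx=2.9,fy=2.6)
a=cv2.resize(im['frame'][200:350,320:460],None,fx=4,fy=4,interpolation=2)
r1=ov(a,(.5523,-.2086),-.316,'')
# s10: tcp .5391,-.205 -> pad front 11mm ahead
r0=ov(cv2.imread('pics/s10.png'),(.5391+.0105,-.205-.0034),-.316,'')
cv2.imwrite('pics/cmp2.png',np.vstack([r0,r1]))
```

```text
(no output)
```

View pics/cmp2.png

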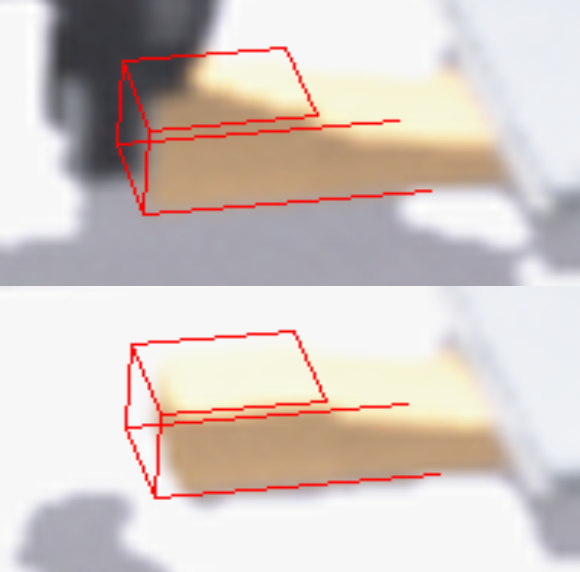

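{"name": "carry_out", "arguments": {"series": [[-0.8,1,0.5,0,0,0,0.2],[-0.8,1,1,0,0,0,0.2],[-0.8,1,1,0,0,0,0.2],[-0.4,1,1,0,0,0,0.2],[0,1,1,0,0,0,0.2],[0,1,1,0,0,0,0.2],[0,1,0,0,0,0,0.2],[0,1,0,0,0,0,0.2],[0,0,0,0,0,0,0.2]]}}

```text
t: 24.95
tool_pos: [0.432, 0.0093, 0.2924]
tool_rot: [0.488, 3.103, 0.001]
contact_force: [0.4, -0.5, -0.3]
opening: 0.0169
```

Run:
```python
from h import *
im=ctrl.get_image('scene');a=cv2.resize(im['frame'][270:320,350:420],None,fx=8,fy=8,interpolation=0)
tm=ctrl.get_image('top');b=cv2.resize(tm['frame'][165:275,375:465],None,fx=5,fy=5,interpolation=0)
cv2.imwrite('pics/s12.png',a);cv2.imwrite('pics/t12.png',b);print(ctrl.get_obs()['tool_pos'],ctrl.get_obs()['t'])
```

```text
[0.43202741 0.00738633 0.29195145] 25.05
```

View pics/s12.png

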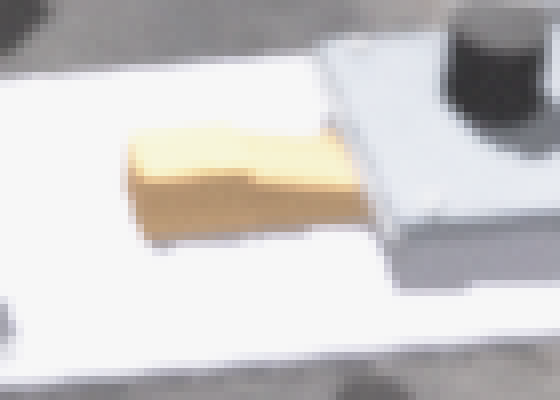

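View pics/t12.png

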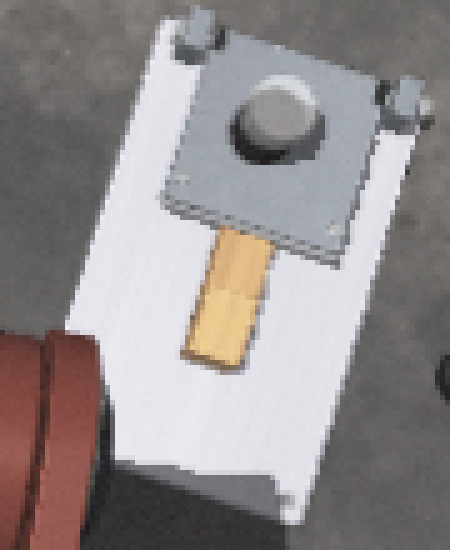

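Run:
```python
from h import *
tm=ctrl.get_image('top')
g=toplane(tm,np.array([[182,353],[240,372]])/5+[375,165],.036).mean(0)
u=np.array([np.cos(-.316),np.sin(-.316)]);v=np.array([-u[1],u[0]]);d=g[:2]-[.6108,-.2295]
print('tailback base',d@u,d@v,'tip inside',d@u+.14-.022)
for m in ctrl.mark_of(tm,'can_mid')[:1]: print(m['p'],toplane(tm,np.array(m['position'])*[640,480],.06))
print(ctrl.get_obs()['contact_force'],ctrl.get_obs()['dq'].round(3))
print(ctrl.finish_job())
```

```text
tailback base -0.06328215920150013 -0.0007468043011408622 tip inside 0.05471784079849989
0.45 [[ 0.68172974 -0.23832848  0.06      ]]
[-0.10882771 -0.2418282   0.63542054] [-0.009  0.002  0.     0.001 -0.001  0.001]
the job is handed in; nothing more can be done
None
```

The wedge is jammed under the middle of the top plate's lip and let go, and I've handed the job in. No verdict came back.

**What I did:** I gripped the rightmost of the three look-alike wedges by its tail and carried it over the beaker. I laid it on the apron, released it, and pushed it in from behind with the nearly shut fingers. The push rose over about 5 mm of advance and peaked at about 16 N; 12–16 N was wanted and 22 N is the limit. Then I backed off and moved clear.

**Last checks:**
- **Depth:** the top and wrist cameras put the thin end about 55 mm inside the lip.
- **Alignment:** the tail end was 1–2 mm off the middle line, and the wedge was straight with the base within about 0.01 rad.
- **Arm:** it was clear of everything, with readings near zero.
- **Can:** it looks upright and in place. The network's last reading of it, at low confidence (0.45), was about 10 mm off the first one, and I did not resolve that.
- **Flatness:** one scene view of the tail after release looked slightly off the projected outline. I judged it to be blur and shading, and a later view with the arm clear showed nothing tilted.
- **Holding force:** I did not measure it after release. From the advance after contact I expect about 9 N on the lip.

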